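# Hold a belt sander's tension arm back for a new belt

### The arm

A 6-joint arm with a two-finger parallel gripper is mounted at the origin on a cart in front of the work surface, level with it; the furniture and walls round the work are solid. World frame = base frame: x ahead of the robot, y to its left, z up, the work surface at z = 0. Lengths are in mm, angles in rad, forces in N, time in s.
With the tool pointing down it reaches from about 275 to 1000 mm from the base axis. Payload 8.4 kg.
Tool frame: the origin (TCP) lies on the centre line of the jaws, within the pads' length; the fingertips stand 25 mm ahead of it and the grasp point (between the pads) lies 6 mm ahead of it; z points along the fingers, y is the line along which they close (so a half turn about z gives the same grasp; the last joint's range is limited). The gripper opens to 85 mm and grips with 20 to 120 N. Pads are 22 mm wide; open, the fingers measure 114 mm over their backs; the gripper's body (76 mm by 85 mm) begins 54 mm behind the grasp point. The pads swing forward as they close: fully open they stand 13 mm farther back than shut.
Start: joints at [1.231, 0.353, 1.633, -0, 1.155, -0.002], TCP at [207.131, 589.682, 256.281] pointing down, gripper open.
Joint ranges: [-2.63, 2.63], [-0.92, 2.1], [0.06, 2.66], [-1.3, 4.44], [0, 2.69], [-3.02, 3.02]. Speed limits (rad/s): [2.22, 2.22, 2.79, 3.14, 3.14, 3.14].

### API

Orientations are given as [roll, pitch, yaw] about the fixed x, y, z axes, in that order (R = Rz(yaw) Ry(pitch) Rx(roll)).
In Python, from rig import r gives the robot as it stands.
- The arm moves only by the shell command python3 -m jog 'ROWS' [FORCE]. ROWS is JSON, a list of rows, each a list of 3 entries, a list of its own where there are three numbers: the turn, a rotation vector about the tool's x, y, z in rad, then the shift along the tool's x, y, z in m, then the opening, from -1 (shut) to 1 (fully open). In form: [[[rx, ry, rz], [x, y, z], gripper], ...]. A call has 1 to 12 rows; each row shifts and turns the commanded pose from where the row before left it, along the tool's axes as they then stand; what a row does not reach is not made up. A row lasts 1/10 s, in which the tool goes at most 50 mm and 8.59 degrees, less where a joint would pass 70% of its speed; a pose out of reach is approached as far as the arm can. A call with a gripper value outside its range is refused whole. The fingers move at their own pace and stop on an object; FORCE is the grip in N (left out, the last holds). Time passes only in rows, so rows that do not move let the fingers close. It gives the time, the measured TCP pose, the force, the opening and the grip force at its end, in the units of the state.
- r.sense(): the state, without advancing time (a new reading comes with each control period).
- r.grab_frame(name): name is "side" or "top"; returns the picture (384x512x3 uint8, red, green, blue); there is no depth.
- r.camera_params(name): a dict with "fx", "fy", "cx", "cy" (pixels), "rvec" (rotation vector, rad) and "tvec" (3), from world to camera coordinates, as OpenCV has them. Camera axes: x right, y down, z forward; pixel columns grow to the right and rows downward; lengths in mm; the calibration is good to about 2 mm. A picture is of the moment at which its call begins. camera_params takes no time and is no camera call.
- r.sign_off(): hands the job in; it is judged then, once.
The state is a dict: "clock": time; "qpos": joint angles; "qvel": joint speeds; "joint_efforts": joint torques, N m; "eef_pos": TCP position; "tcp_rot": TCP orientation; "contact_force": force on the tool from outside, world axes, zero at the start; "wrist_torque": the same for the moment, N m; "opening": opening from 0.0 (shut) to 1.0 (fully open); "grasp_force": force on a finger pad.
Only numpy, scipy, OpenCV 4.12 (cv2) and the standard library are available. Lean on these libraries where they do the work, as an engineer would, in place of code of your own. Each camera call takes 0.05 s, during which the arm holds its last target. There are 200 camera calls.

### The job

The narrow belt sander on the table needs a new belt but stands on narrow feet and would rock forward if you pulled on it now. First swing its folded stabilising leg out to the front until it clicks into its seat, then pull the sprung tension arm at the rear forward by its grip until its ratchet has clicked, and a little further, clear of the catch. Finish while still holding the arm there with the gripper, so that a mate can slip the belt on; do not tip or shove the sander, and leave the other things on the table alone.

Things in the scene. Friction and masses are not known exactly. Their poses are not given: they have to be found in the camera images.
- sander: Small edge belt sander, belt off, standing loose: narrow grey base 74 x 330 mm, 4 kg, two upright drums, steel platen on the front (-x), motor and battery at the +y end. Origin on the table under it, z up. Nothing but the grip at the rear is higher than 89 mm. Its rubber feet are only 37 mm apart in x: pulled forward by the arm's grip it rocks off its rear feet, unless the leg is out.
- outrigger (a joint): Angle of the stabilising leg (rad): 0 = folded along the sander's front, pointing to its -y; grows as the leg swings out, clockwise seen from above; 1.571 = square out to the front (-x), against its stop. It stays where it is left. From 1.06 to 1.5 a sprung plunger rides over a ridge (up to 5 N at the pin), then drops into its notch: seated from 1.51.
- leg_pin (a point): Centre line of the black upright pin on the leg, at the height to grip it (48 mm above the table): 13 mm across, from 18 to 66 mm high, 72 mm from the leg's pivot. The leg below is 9 mm thick and reaches 126 mm from the pivot. Folded, the pin stands 25 mm in front of the platen (82 mm high). z up; turns with the leg.
- leg_pivot (a point): Point on the leg's upright pivot axis, at the height of leg_pin. The leg turns about the vertical line through it; swinging out it goes clockwise seen from above. A lug 31 mm high, with the plunger's knob (56 mm high) 26 mm to +y of the pivot, covers the hub.
- plunger (a joint): Lift of the spring plunger over the leg's hub (m): about 0 when down (also while the leg is folded), up to 0.0035 while it rides over the ridge before the seat.
- tension_arm (a joint): Angle of the tension arm (rad): 0 = sprung fully out to the rear, where it starts; grows as it is pushed in to the front, clockwise seen from above, to a hard stop at 0.62. The ratchet clicks at about 0.37; let go after that, it springs back to rest on the pawl at about 0.35. The pull at the grip grows from 3 N at 0 to 6 N before the click and 8 N at the stop.
- grip_post: Black upright grip on top of the tension arm's roller at the sander's rear, 15 mm across, from 91 to 131 mm above the table. Origin in the centre of its lower end.
- grip (a point): Centre line of the grip post at the height to take it, 113 mm above the table, 90 mm from the arm's pivot. z up; turns with the arm.
- tension_pivot (a point): Point on the tension arm's upright pivot axis, at the height of point grip. The arm turns about the vertical line through it; pushed in, it goes clockwise seen from above.
- pawl (a joint): Angle of the ratchet pawl (rad): about 0 when dropped (at the start, and again behind the tooth after the click), up to 0.15 while it rides up the tooth.
- masking_tape: Roll of masking tape lying flat, 95 mm across, 25 mm high; a bystander. Origin under its centre.
- screwdriver: Blue-handled screwdriver lying on the table, 179 mm long; a bystander. Origin under its middle.
- hinge: Opened butt hinge lying flat, 99 x 71 x 8 mm; a bystander. Origin under its centre.
- sanding_block: Sanding block behind the sander, 61 x 100 x 27 mm; a bystander. Origin under its centre.
- scraper: Paint scraper behind the sander, 181 mm long; a bystander. Origin under its middle.
- mug: Grey mug, 84 mm across, 91 mm high; a bystander. Origin under its centre.

How it is judged:
By the outcome, as a careful person would: the job done as asked, in the order asked, and still so for the second after the job is handed in, while the arm keeps its last pose, push and grip.
It also fails if it takes over 45 s, if anything falls off the work surface, if the arm or the gripper's body presses on something with over 40 N, if the wrist force passes 120 N, or if a joint passes its speed limit or range.

## Working session

There is one attempt and no reset: what is moved stays moved. The work goes in short steps, Python scripts to look and compute and a shell command to move; the robot and the scene stay as the last step left them, time stands still between calls to the robot, and variables do not carry over. Pictures are saved under pics/ and viewed, at most 10 in all, crops included, and the job is handed in when it is done.

```bash
mkdir -p pics; python3 - <<'E'
from rig import r
import cv2
for n in("side","top"):
    f=r.grab_frame(n);cv2.imwrite(f"pics/{n}0.png",cv2.resize(f[:,:,::-1],(800,600),interpolation=cv2.INTER_CUBIC));cv2.imwrite(f"pics/{n}0raw.png",f[:,:,::-1]);print(n,r.camera_params(n))
print(r.sense())
E
```

```text
side {'fx': 460.0782702000398, 'fy': 460.0782702000398, 'cx': 260.23793162768453, 'cy': 199.41441770591896, 'rvec': array([ 2.27091709e+00,  1.10223283e-02, -1.51329225e-03]), 'tvec': array([-528.91884521,   77.6379805 , 1348.61708938])}
top {'fx': 356.2143306566977, 'fy': 356.2143306566977, 'cx': 253.65882571324073, 'cy': 196.7203394605591, 'rvec': array([ 2.15385149, -2.07437264,  0.2126814 ]), 'tvec': array([  -2.26321155,  557.15861478, 1122.94583655])}
{'clock': 0.1, 'qpos': array([ 1.23059613e+00,  3.53607541e-01,  1.63405248e+00,  3.07656611e-05,
        1.15522576e+00, -2.37826397e-03]), 'qvel': array([-2.85642006e-05, -1.32306728e-03,  1.35640830e-03, -7.24002430e-04,
       -5.86724966e-04,  1.75388057e-03]), 'joint_efforts': array([-1.29359712e-03, -6.06353331e+01, -3.42821181e+01,  9.65628089e-06,
        3.95106807e-03, -3.17794661e-05]), 'eef_pos': array([206.99038127, 589.30331276, 255.62196487]), 'tcp_rot': array([-3.14029959e+00, -3.12063150e-05,  2.80375826e+00]), 'contact_force': array([ 0.07436808, -0.10852999,  0.22037653]), 'wrist_torque': array([ 0.03804658, -0.03427754, -0.01125237]), 'grasp_force': 0.0, 'opening': 0.9996177063289001}
```

View pics/side0.png

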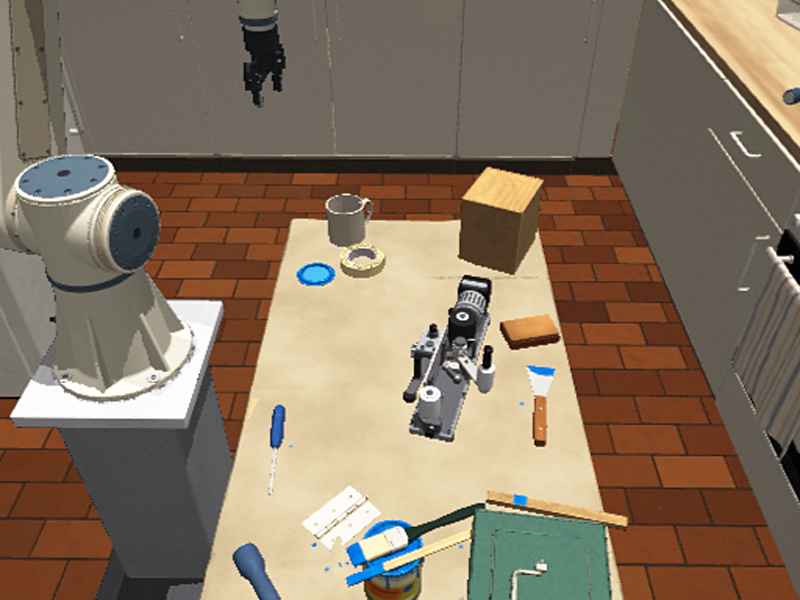

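View pics/top0.png

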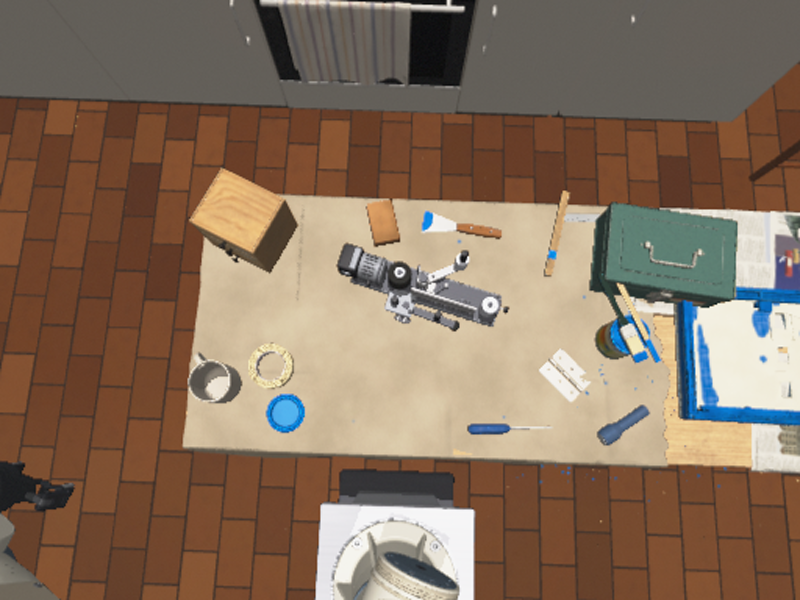

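The side view shows the sander around (450,360), with the grip post near (488,355) and the leg on the robot side. In the top view it lies across (340-505, 245-325), with the grip at about (462,257). I need closer crops of both.

```bash
python3 - <<'E'
import cv2,numpy as np
a=cv2.imread("pics/side0raw.png")[170:290,250:330];b=cv2.imread("pics/top0raw.png")[150:215,210:330]
print(a.shape,b.shape)
cv2.imwrite("pics/sidec.png",cv2.resize(a,None,fx=5,fy=5,interpolation=cv2.INTER_CUBIC))
cv2.imwrite("pics/topc.png",cv2.resize(b,None,fx=6.5,fy=6.5,interpolation=cv2.INTER_CUBIC))
E
```

```text
(120, 80, 3) (65, 120, 3)
```

View pics/sidec.png

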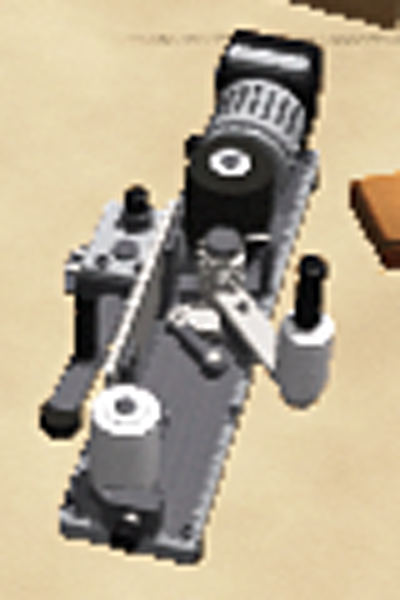

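View pics/topc.png

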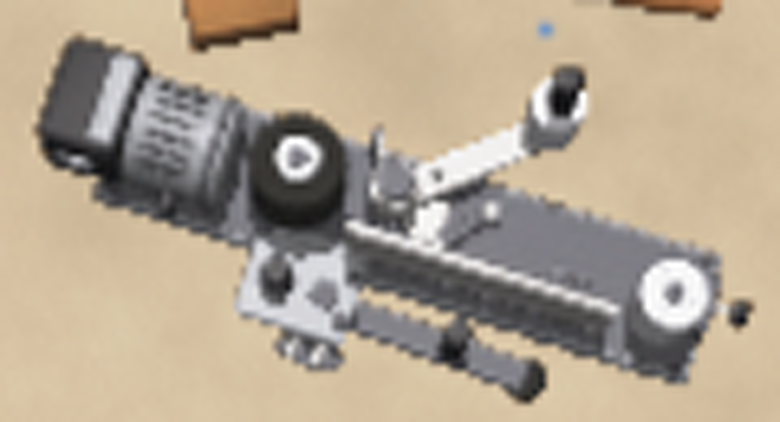

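The side crop shows the grip post from (314,262) to (310,325), the pin from (87,292) to (85,352), and the pivot screw at (127,248). In the top crop the grip top is at (570,78), the pin top at (459,328), and the pivot screw at (322,292). The drum tops are at (298,157) and (675,290).

```bash
cat > h.py <<'E'
from rig import r
import cv2,numpy as np
def cam(n):
    p=r.camera_params(n);R=cv2.Rodrigues(p["rvec"])[0];K=np.array([[p["fx"],0,p["cx"]],[0,p["fy"],p["cy"]],[0,0,1]]);return K,R,p["tvec"]
def ray(n,uv):
    K,R,t=cam(n);return -R.T@t,R.T@np.linalg.solve(K,[*uv,1])
def plane(n,uv,z):
    c,d=ray(n,uv);return c+d*(z-c[2])/d[2]
def tri(s,t):
    P=[]
    for n in("side","top"):
        K,R,tt=cam(n);P.append(K@np.c_[R,tt])
    X=cv2.triangulatePoints(*P,np.array(s,float),np.array(t,float))[:,0];return X[:3]/X[3]
S=lambda x,y:((x+.5)/5-.5+250,(y+.5)/5-.5+170)
T=lambda x,y:((x+.5)/6.5-.5+210,(y+.5)/6.5-.5+150)
E
python3 - <<'E'
from h import *
np.set_printoptions(precision=1,suppress=True)
for k,s,t,z in[("griptop",(314,262),(570,76),131),("gripbot",(310,325),(563,103),91),("pintop",(87,292),(459,326),66),("pinbot",(85,352),(453,355),18),
 ("pivot",(127,248),(322,292),31),("knob",(137,193),(276,260),56),("drumA",(231,160),(298,157),86),("drumB",(127,405),(675,290),86),("tip",(60,418),(524,383),18),("armpiv",(222,240),(400,185),80)]:
    print(k,tri(S(*s),T(*t)),"side",plane("side",S(*s),z),"top",plane("top",T(*t),z))
E
```

```text
griptop [ 662.3 -115.4  129.7] side [ 662.5 -116.6  131. ] top [ 661.2 -115.3  131. ]
gripbot [ 662.7 -117.    86.2] side [ 663.  -121.5   91. ] top [ 659.5 -116.7   91. ]
pintop [548.1 -68.9  63.3] side [547.7 -71.9  66. ] top [548.1 -68.7  66. ]
pinbot [545.4 -68.9  16.4] side [547.2 -69.9  18. ] top [542.1 -69.3  18. ]
pivot [571.    0.7  31.8] side [571.4   1.7  31. ] top [570.4   0.6  31. ]
knob [578.7  24.6  53.8] side [576.9  21.4  56. ] top [581.  25.  56.]
drumA [628.7  15.8  86.1] side [629.3  16.1  86. ] top [627.7  15.6  86. ]
drumB [ 567.1 -174.2   85.4] side [ 567.3 -174.8   86. ] top [ 566.4 -174.2   86. ]
tip [ 532.6 -107.8    4.6] side [ 533.6 -120.1   18. ] top [ 528.6 -106.7   18. ]
armpiv [621.1 -36.4  72. ] side [621.6 -44.5  80. ] top [616.7 -36.3  80. ]
```

All heights agree: grip top 129.7 mm, pin top 63.3 mm. The pin-to-pivot distance is 74 mm against the given 72, and the arm's reach is 90 mm. From these, the pin is at (548,-68.5), the leg pivot at (570.7,0.2), the grip at (662.3,-116), the arm pivot at (620,-37), and yaw is about -0.316. The tool's y axis already lies along the leg, so I can start moving.

```bash
python3 -m jog '[[[0,0,0],[-0.03,-0.028,0],0],[[0,0,0],[-0.03,-0.028,0],0],[[0,0,0],[-0.03,-0.028,0],0],[[0,0,0],[-0.03,-0.028,0],0],[[0,0,0],[-0.03,-0.028,0],0],[[0,0,0],[-0.03,-0.028,0],0],[[0,0,0],[-0.03,-0.028,0],0],[[0,0,0],[-0.03,-0.028,0],0],[[0,0,0],[-0.03,-0.028,0],0],[[0,0,0],[-0.03,-0.028,0],0],[[0,0,0],[-0.03,-0.028,0],0],[[0,0,0],[-0.03,-0.028,0],0]]' 20
python3 -m jog '[[[0,0,0],[-0.03,-0.028,0.01],0],[[0,0,0],[-0.03,-0.028,0.01],0],[[0,0,0],[-0.03,-0.028,0.01],0],[[0,0,0],[-0.03,-0.028,0.01],0],[[0,0,0],[-0.03,-0.028,0.01],0],[[0,0,0],[-0.03,-0.028,0.01],0],[[0,0,0],[0,0,0],0],[[0,0,0],[0,0,0],0]]'
cat > s.py <<'E'
from h import *
import sys
np.set_printoptions(precision=2,suppress=True)
s=r.sense();R=cv2.Rodrigues(np.zeros(3))[0]
from scipy.spatial.transform import Rotation as Q
M=Q.from_euler("xyz",s["tcp_rot"])
print(s["clock"],s["eef_pos"],s["tcp_rot"],"F",s["contact_force"],s["opening"],s["grasp_force"])
if len(sys.argv)>3: print("tool delta mm",M.inv().apply(np.array(list(map(float,sys.argv[1:4])))-s["eef_pos"]))
E
python3 s.py 548 -68.5 54
```

```text
clock: 1.3
eef_pos: [435.8, 151.7, 256.2]
tcp_rot: [-3.142, -0.0, 2.804]
contact_force: [0.6, 0.1, -0.0]
opening: 0.499
grasp_force: 0.0
clock: 2.1
eef_pos: [549.2, -65.5, 195.5]
tcp_rot: [-3.141, -0.002, 2.802]
contact_force: [0.4, -0.1, 0.2]
opening: 0.499
grasp_force: 0.0
2.1 [549.21 -65.5  195.51] [-3.14 -0.    2.8 ] F [ 0.42 -0.14  0.17] 0.4987485688346836 0.0
tool delta mm [ -0.11  -3.2  141.51]
```

Above the pin. I'll descend and check from the side before closing.

```bash
python3 -m jog '[[[0,0,0],[0,-0.003,0.03],0],[[0,0,0],[0,0,0.03],0],[[0,0,0],[0,0,0.03],0],[[0,0,0],[0,0,0.025],0],[[0,0,0],[0,0,0.015],0],[[0,0,0],[0,0,0.0115],0],[[0,0,0],[0,0,0],0]]'
python3 s.py 548 -68.5 54; python3 - <<'E'
from h import *
a=r.grab_frame("side")[150:290,220:350,::-1];b=r.grab_frame("top")[130:230,200:330,::-1]
a=cv2.resize(a,(520,560));b=cv2.resize(b,(0,0),fx=5,fy=5)[:, :]
cv2.imwrite("pics/a1.png",a)
E
```

```text
clock: 2.8
eef_pos: [548.0, -67.1, 54.0]
tcp_rot: [-3.141, -0.002, 2.804]
contact_force: [-0.1, -0.5, 0.4]
opening: 0.495
grasp_force: 0.0
2.8 [547.96 -67.06  54.02] [-3.14 -0.    2.8 ] F [-0.1  -0.49  0.36] 0.49526589093311646 0.0
tool delta mm [-0.51 -1.35  0.02]
```

View pics/a1.png

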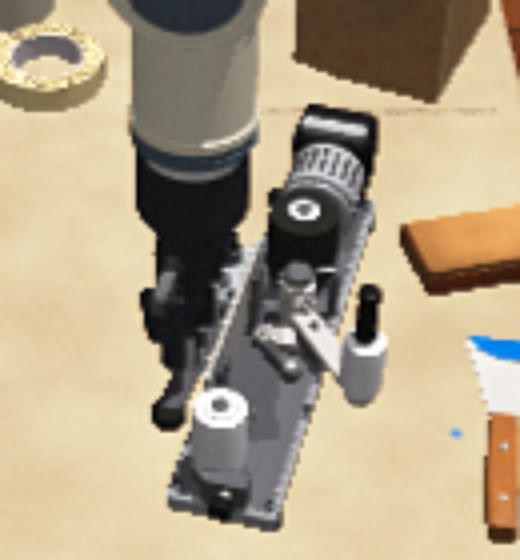

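The gripper straddles the pin at about (175,350), and the sander hasn't moved. Closing at 20 N.

```bash
python3 -m jog '[[[0,0,0],[0,-0.001,0],-0.3],[[0,0,0],[0,0,0],-0.5],[[0,0,0],[0,0,0],-0.6],[[0,0,0],[0,0,0],-0.7],[[0,0,0],[0,0,0],-0.8],[[0,0,0],[0,0,0],-1],[[0,0,0],[0,0,0],-1]]' 20
python3 s.py
```

```text
clock: 3.6
eef_pos: [547.6, -71.0, 55.6]
tcp_rot: [-3.138, 0.0, 2.805]
contact_force: [-6.9, -18.6, 7.5]
opening: 0.151
grasp_force: 19.4
3.6 [547.57 -71.03  55.59] [-3.14  0.    2.8 ] F [ -6.9  -18.6    7.55] 0.15061182341479054 19.40909860393731
```

```bash
python3 -m jog '[[[0,0,0],[0,-0.002,-0.001],-1],[[0,0,0],[0,-0.001,-0.0006],-1],[[0,0,0],[0,0,0],-1],[[0,0,0],[0,0,0],-1]]' 20
python3 s.py
```

```text
clock: 4.0
eef_pos: [547.0, -71.3, 56.1]
tcp_rot: [-3.141, -0.001, 2.804]
contact_force: [1.2, 0.3, -8.8]
opening: 0.146
grasp_force: 19.8
4.0 [547.02 -71.25  56.08] [-3.14 -0.    2.8 ] F [ 1.24  0.29 -8.85] 0.14634194026449224 19.767126739025116
```

```bash
python3 -m jog '[[[0,0,0],[0,0,0.001],-1],[[0,0,0],[0.0073,0.0002,0],-1],[[0,0,0],[0.0071,0.0009,0],-1],[[0,0,0],[0.007,0.0016,0],-1],[[0,0,0],[0.0068,0.0023,0],-1],[[0,0,0],[0,0,0],-1]]' 20
python3 s.py
```

```text
clock: 4.6
eef_pos: [520.9, -56.7, 55.5]
tcp_rot: [-3.141, -0.002, 2.804]
contact_force: [-3.7, -1.9, 5.8]
opening: 0.154
grasp_force: 20.6
4.6 [520.9  -56.67  55.54] [-3.14 -0.    2.8 ] F [-3.69 -1.93  5.82] 0.15370609189019813 20.593968629837036
```

```bash
python3 -m jog '[[[0,0,0],[0.0065,0.003,-0.0005],-1],[[0,0,0],[0.0062,0.0036,0],-1],[[0,0,0],[0.0058,0.0042,0],-1],[[0,0,0],[0.0054,0.0048,0],-1],[[0,0,0],[0.0049,0.0053,0],-1],[[0,0,0],[0.0043,0.0058,0],-1],[[0,0,0],[0,0,0],-1]]' 20
python3 s.py
```

```text
clock: 5.3
eef_pos: [495.4, -20.8, 55.1]
tcp_rot: [-3.139, -0.008, 2.804]
contact_force: [-12.0, -4.5, 8.6]
opening: 0.153
grasp_force: 20.9
5.3 [495.44 -20.76  55.12] [-3.14 -0.01  2.8 ] F [-11.96  -4.54   8.59] 0.1531876658943434 20.892260670661926
```

```bash
cat > mv.py <<'E'
from h import *
for n in("side","top"):
    g0=cv2.imread(f"pics/{n}0raw.png");g=np.ascontiguousarray(r.grab_frame(n)[:,:,::-1])
    pts={"side":{"drumB":(275,250),"motor":(303,183),"drumA":(296,202),"grip":(312,236)},"top":{"drumB":(314,194),"motor":(228,168),"drumA":(256,174),"base":(296,183),"grip":(297,165)}}[n]
    z=dict(drumB=86,motor=80,drumA=86,base=30,grip=100)
    for k,(x,y) in pts.items():
        w=9;t=g0[y-w:y+w,x-w:x+w];m=cv2.matchTemplate(g[y-w-14:y+w+14,x-w-14:x+w+14],t,cv2.TM_CCOEFF_NORMED)
        _,v,_,(a,b)=cv2.minMaxLoc(m)
        def sub(l,c,h): return 0 if l+h-2*c==0 else (l-h)/(2*(l+h-2*c))
        if 0<a<28 and 0<b<28: a+=sub(m[b,a-1],m[b,a],m[b,a+1]);b+=sub(m[b if isinstance(b,int) else b-1,int(a)],v,m[b+1,int(a)])
        d=(plane(n,(x+a-14,y+b-14),z[k])-plane(n,(x,y),z[k]))[:2]
        print(n,k,"score %.2f"%v,"shift mm",d.round(1))
E
python3 mv.py
```

```text
side drumB score 0.83 shift mm [-0.3  0.7]
side motor score 0.99 shift mm [0.1 1.2]
side drumA score 0.99 shift mm [0.  0.8]
side grip score 0.98 shift mm [-0.2  0.2]
top drumB score 0.99 shift mm [0.3 0.1]
top motor score 0.98 shift mm [0.2 0.1]
top drumA score 0.40 shift mm [ 22.8 -31.4]
top base score 0.55 shift mm [  6.6 -34.8]
top grip score 0.99 shift mm [0. 0.]
```

```bash
python3 -m jog '[[[0,0,0],[0,0,0],-1]]'; python3 - <<'E'
from h import *
a=r.grab_frame("side")[170:290,230:330,::-1];b=r.grab_frame("top")[140:230,210:330,::-1]
a=cv2.resize(a,(400,480),interpolation=2);b=cv2.resize(b,(400,300),interpolation=2)
c=np.zeros((480,800,3),np.uint8);c[:,:400]=a;c[:300,400:]=b
cv2.imwrite("pics/a2.png",c)
E
```

```text
clock: 5.5
eef_pos: [495.5, -21.1, 55.1]
tcp_rot: [-3.139, -0.008, 2.804]
contact_force: [-12.1, -3.5, 10.2]
opening: 0.155
grasp_force: 20.9
```

View pics/a2.png

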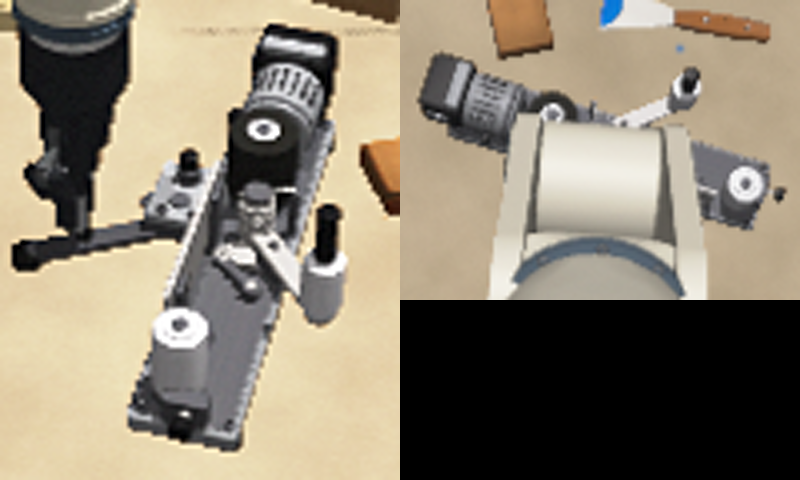

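The picture shows the leg swung to about 1.0 rad, at (15-195, 225-265), with the jaws on the pin at (75,225). The sander is unmoved to within 1 mm. I'll continue along the arc, easing outward a little because of the radial force.

```bash
python3 -m jog '[[[0,0,0],[0.0015,-0.0005,-0.001],-1],[[0,0,0],[0.0037,0.0062,0],-1],[[0,0,0],[0.0031,0.0065,0],-1],[[0,0,0],[0.0024,0.0068,0],-1],[[0,0,0],[0,0,0],-1]]' 20
python3 s.py
```

```text
clock: 6.1
eef_pos: [492.2, 1.0, 55.8]
tcp_rot: [-3.139, -0.007, 2.804]
contact_force: [-8.9, 0.2, 1.4]
opening: 0.153
grasp_force: 20.5
6.1 [492.17   1.04  55.79] [-3.14 -0.01  2.8 ] F [-8.9   0.17  1.36] 0.15250363199135397 20.50042748451233
```

```bash
python3 -m jog '[[[0,0,0],[0.0022,0.007,0],-1],[[0,0,0],[0.0015,0.0071,0],-1],[[0,0,0],[0.0003,0.005,0],-1],[[0,0,0],[0,0,0],-1]]' 20
python3 s.py
```

```text
clock: 6.5
eef_pos: [496.9, 19.6, 56.1]
tcp_rot: [-3.139, -0.004, 2.805]
contact_force: [-5.2, -5.3, -4.1]
opening: 0.152
grasp_force: 20.4
6.5 [496.86  19.65  56.12] [-3.14 -0.    2.81] F [-5.15 -5.3  -4.09] 0.15218248264479659 20.36881148815155
```

```bash
python3 -m jog '[[[0,0,0],[0,0.0015,0],-1],[[0,0,0],[0,0.0015,0],-1],[[0,0,0],[0,0,0],-1]]' 20
python3 -m jog '[[[0,0,0],[0,0.001,0],-1],[[0,0,0],[0,0,0],-1]]' 20
python3 mv.py
```

```text
clock: 6.8
eef_pos: [497.2, 21.0, 56.0]
tcp_rot: [-3.137, -0.004, 2.805]
contact_force: [-6.8, -16.2, -3.6]
opening: 0.151
grasp_force: 20.9
clock: 7.0
eef_pos: [497.5, 21.8, 56.0]
tcp_rot: [-3.137, -0.004, 2.805]
contact_force: [-7.6, -18.0, -3.2]
opening: 0.149
grasp_force: 21.0
side drumB score 0.76 shift mm [-0.7  4.2]
side motor score 0.93 shift mm [2.7 1.8]
side drumA score 0.88 shift mm [1.9 1.8]
side grip score 0.97 shift mm [-0.1  0.3]
top drumB score 0.94 shift mm [1.6 2.3]
top motor score 0.82 shift mm [4.2 1.4]
top drumA score 0.41 shift mm [22.  46.8]
top base score 0.98 shift mm [1.7 2.1]
top grip score 0.92 shift mm [0.4 1.1]
```

The leg is on its stop: the force jumped and the sander crept about 2 mm. I'll back off the load, release the pin and rise.

```bash
python3 -m jog '[[[0,0,0],[0,-0.0025,0],-1],[[0,0,0],[0,0,0],-0.6],[[0,0,0],[0,0,0],-0.3],[[0,0,0],[0,0,0],0],[[0,0,0],[0,0,0],0],[[0,0,0],[0,0,-0.03],0],[[0,0,0],[0,0,-0.04],0],[[0,0,0],[0,0,-0.045],0],[[0,0,0],[-0.03,0,-0.03],0],[[0,0,0],[-0.045,0,0],0],[[0,0,0],[-0.045,-0.01,0],0],[[0,0,0],[0,0,0],0]]' 20
python3 -m jog '[[[0,0,0.1],[-0.03,-0.045,0],0],[[0,0,0],[0,0,0],0]]' 
python3 mv.py; python3 - <<'E'
from h import *
f=[r.grab_frame(n)[:,:,::-1] for n in("side","top")]
a=cv2.resize(f[0][170:290,230:330],(400,480),interpolation=2);b=cv2.resize(f[1][145:220,210:310],(400,300),interpolation=2)
c=np.zeros((480,800,3),np.uint8);c[:,:400]=a;c[:300,400:]=b
cv2.imwrite("pics/a3.png",c)
E
```

```text
clock: 8.3
eef_pos: [614.0, -30.3, 202.8]
tcp_rot: [3.141, 0.005, 2.803]
contact_force: [0.4, 0.0, -0.0]
opening: 0.502
grasp_force: 0.0
clock: 8.5
eef_pos: [622.6, -80.2, 201.8]
tcp_rot: [-3.141, 0.002, 2.699]
contact_force: [-0.3, 0.1, -0.2]
opening: 0.498
grasp_force: 0.0
side drumB score 0.69 shift mm [-1.1  5.1]
side motor score 0.39 shift mm [4.6 2.5]
side drumA score 0.50 shift mm [2.7 0.2]
side grip score 0.94 shift mm [-0.3  0.4]
top drumB score 0.13 shift mm [ 48.4 -45.5]
top motor score 0.90 shift mm [3.5 1.2]
top drumA score 0.78 shift mm [1.6 2.9]
top base score 0.67 shift mm [ 45.8 -42.7]
top grip score 0.29 shift mm [45.9 46.4]
```

View pics/a3.png

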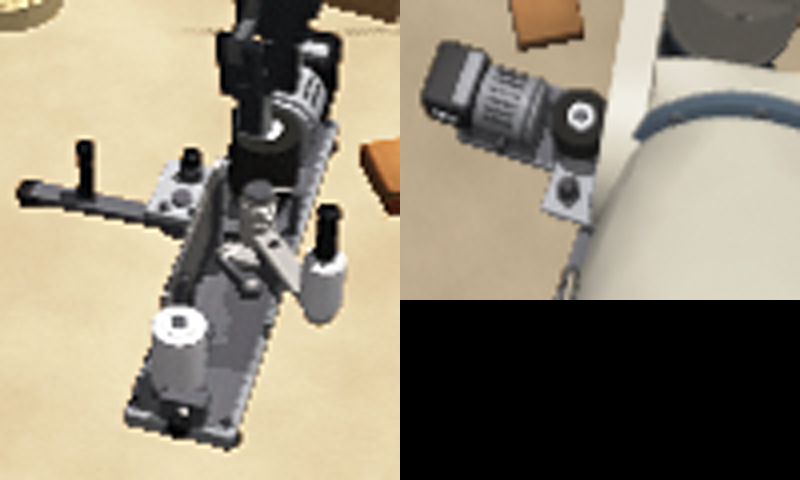

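The leg now stands out to the front. The pin runs from (85,145) to (86,190), the pivot screw is at (180,203), and the grip post from (329,208) to (326,255). Next I'll check the leg angle and the sander's present yaw.

```bash
python3 - <<'E'
from h import *
np.set_printoptions(precision=1,suppress=True)
C=lambda x,y:((x+.5)/4-.5+230,(y+.5)/4-.5+170)
p=plane("side",C(85,145),66);v=plane("side",C(180,203),31);b=plane("side",C(180,318),86);a=plane("side",C(272,130),86);t=plane("side",C(25,190),14)
p2=plane("side",C(86,192),18)
print("pin",p,p2,"piv",v,"tip",t,"drumB",b,"gript",plane("side",C(329,208),131),"gripb",plane("side",C(326,255),91))
K=plane("top",((580-400+.5)/4-.5+210,(117.5)/4-.5+145),86);print("drumA top",K)
d=(K-b)[:2];yaw=-np.arctan2(d[0],d[1]);print("yaw",yaw)
for q in(p,p2,t):
    e=(q-v)[:2];f=np.arctan2(e[1],e[0]);print("theta",((yaw-np.pi/2)-f)%(2*np.pi),np.hypot(*e))
E
python3 s.py
```

```text
pin [501.8  19.2  66. ] [501.9  21.9  18. ] piv [570.3  -3.3  31. ] tip [456.7  28.   14. ] drumB [ 566.5 -169.7   86. ] gript [ 661.2 -115.2  131. ] gripb [ 662.1 -117.    91. ]
drumA top [627.1  18.2  86. ]
yaw -0.31225540683313757
theta 1.576008182543096 72.10293537644144
theta 1.6118051111109235 72.83151992667598
theta 1.5271190056757975 117.78651834104626
8.7 [620.95 -75.94 201.72] [ 3.14 -0.    2.7 ] F [ 0.02 -0.41 -0.58] 0.49634997577825524 0.0
```

The leg sits at about 1.57 rad, seated and free-standing. The sander's yaw is -0.312, and the grip is still at (662,-116.3). I'll turn the tool so the jaws close along the arm's direction of travel.

```bash
python3 -m jog '[[[0,0,0.128],[0,0,0],0],[[0,0,0.128],[0,0,0],0],[[0,0,0.128],[0,0,0],0],[[0,0,0.128],[0,0,0],0],[[0,0,0.128],[0,0,0],0],[[0,0,0],[0,0,0],0]]'
python3 s.py 662 -116.3 120
```

```text
clock: 9.3
eef_pos: [621.1, -75.4, 202.0]
tcp_rot: [3.142, -0.0, 2.064]
contact_force: [0.2, -0.3, 0.5]
opening: 0.5
grasp_force: 0.0
9.3 [621.12 -75.4  202.01] [ 3.14 -0.    2.06] F [ 0.19 -0.25  0.5 ] 0.49960907303026064 0.0
tool delta mm [-55.39  16.66  81.99]
```

```bash
python3 -m jog '[[[0,0,0],[-0.03,0.009,0],0],[[0,0,0],[-0.0254,0.0077,0],0],[[0,0,0],[0,0,0.03],0],[[0,0,0],[0,0,0.03],0],[[0,0,0],[0,0,0.015],0],[[0,0,0],[0,0,0.007],0],[[0,0,0],[0,0,0],0]]' 30
python3 s.py 662 -116.3 120
```

```text
clock: 10.0
eef_pos: [662.1, -117.0, 119.5]
tcp_rot: [-3.141, -0.001, 2.066]
contact_force: [0.5, 1.1, -0.6]
opening: 0.499
grasp_force: 0.0
10.0 [ 662.12 -116.99  119.49] [-3.14 -0.    2.07] F [ 0.5   1.06 -0.59] 0.4986293986564675 0.0
tool delta mm [ 0.66  0.22 -0.51]
```

```bash
python3 -m jog '[[[0,0,0],[0,0,0],-0.3],[[0,0,0],[0,0,0],-0.5],[[0,0,0],[0,0,0],-0.6],[[0,0,0],[0,0,0],-0.65],[[0,0,0],[0,0,0],-0.7],[[0,0,0],[0,0,0],-1],[[0,0,0],[0,0,0],-1]]' 30
python3 s.py
```

```text
clock: 10.7
eef_pos: [662.4, -118.1, 121.0]
tcp_rot: [-3.142, 0.001, 2.064]
contact_force: [-4.0, -2.1, 6.2]
opening: 0.173
grasp_force: 29.1
10.7 [ 662.37 -118.06  121.03] [-3.14  0.    2.06] F [-4.05 -2.14  6.2 ] 0.17264195942098687 29.078737452509813
```

The grip is held at a 14.7 mm opening. The pivot lies about 90 mm along tool +x, so I'll follow the arc in small turns and check the force partway.

```bash
python3 -m jog '[[[0,0,0.04],[0.0001,-0.0036,-0.0008],-1],[[0,0,0.04],[0.0001,-0.0036,0],-1],[[0,0,0.04],[0.0001,-0.0036,0],-1],[[0,0,0.04],[0.0001,-0.0036,0],-1],[[0,0,0.04],[0.0001,-0.0036,0],-1],[[0,0,0],[0,0,0],-1]]' 30
python3 s.py;python3 mv.py
```

```text
clock: 11.3
eef_pos: [648.7, -122.9, 121.6]
tcp_rot: [3.134, 0.001, 1.862]
contact_force: [10.9, 6.8, -6.1]
opening: 0.175
grasp_force: 29.6
11.3 [ 648.73 -122.89  121.64] [3.13 0.   1.86] F [10.85  6.8  -6.05] 0.17504378037926424 29.58589189394843
side drumB score 0.24 shift mm [-3.3  4.3]
side motor score 0.53 shift mm [ 15.5 -21.5]
side drumA score 0.42 shift mm [-34.3  -0.4]
side grip score 0.60 shift mm [-8.3 -3.8]
top drumB score 0.40 shift mm [ 3.5 33.9]
top motor score 0.89 shift mm [3.1 1. ]
top drumA score 0.94 shift mm [1.2 1.3]
top base score 0.45 shift mm [-47.  -48.1]
top grip score 0.45 shift mm [ 8.  12.4]
```

```bash
python3 -m jog '[[[0,0,0.04],[0.0006,-0.0036,0.0005],-1],[[0,0,0.04],[0.0001,-0.0036,0],-1],[[0,0,0.04],[0.0001,-0.0036,0],-1],[[0,0,0.04],[0.0001,-0.0036,0],-1],[[0,0,0],[0,0,0],-1],[[0,0,0],[0,0,0],-1]]' 30
python3 s.py;python3 mv.py | grep top
```

```text
clock: 12.0
eef_pos: [636.0, -127.3, 121.8]
tcp_rot: [3.132, 0.003, 1.704]
contact_force: [13.3, -1.4, -6.5]
opening: 0.171
grasp_force: 29.9
12.0 [ 636.   -127.33  121.77] [3.13 0.   1.7 ] F [13.27 -1.39 -6.52] 0.17139444426834455 29.862942474283045
top drumB score 0.43 shift mm [-47.3  35.1]
top motor score 0.84 shift mm [ 4.3 -5.2]
top drumA score 0.97 shift mm [-2.6 -3.2]
top base score 0.32 shift mm [19.3 48.2]
top grip score 0.44 shift mm [-12.1   8.1]
```

```bash
python3 - <<'E'
from h import *
f=[r.grab_frame(n)[:,:,::-1] for n in("side","top")]
s0=cv2.imread("pics/side0raw.png");t0=cv2.imread("pics/top0raw.png")
c=np.zeros((600,800,3),np.uint8)
c[:,:400]=np.hstack([cv2.resize(f[0][170:290,240:340],(400,480),interpolation=2)])if 0 else cv2.resize(f[0][170:290,245:325],(400,600),interpolation=2)
c[:300,400:]=cv2.resize(f[1][145:205,210:290],(400,300),interpolation=2);c[300:,400:]=cv2.resize(t0[145:205,210:290],(400,300),interpolation=2)
cv2.imwrite("pics/a4.png",c)
E
python3 -c "
from rig import r
s=r.sense();print(s['wrist_torque'],s['contact_force'])"
```

```text
[-0.29258333 -1.94527911  0.10342638] [14.08560939 -2.55018444 -5.94480281]
```

View pics/a4.png

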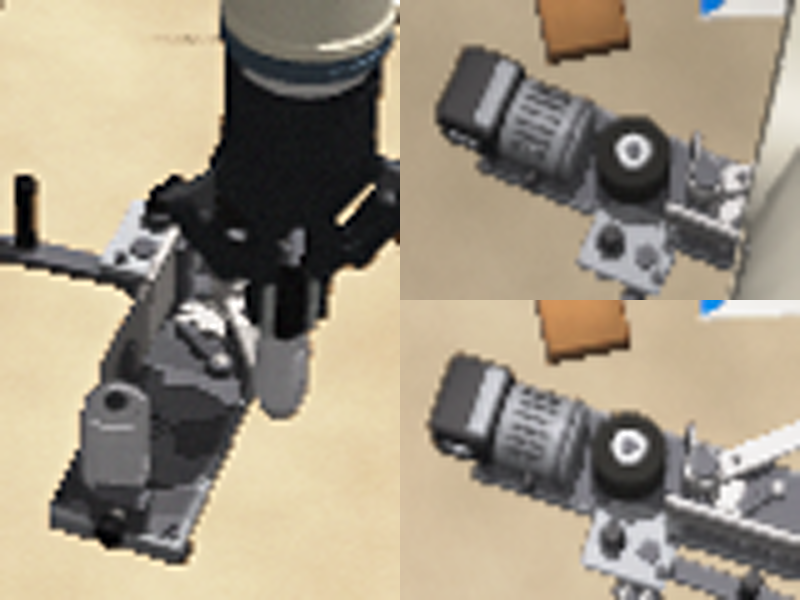

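```bash
python3 - <<'E'
from h import *
np.set_printoptions(precision=1,suppress=True)
C=lambda x,y:((x+.5)/5-.5+245,(y+.5)/5-.5+170)
b=plane("side",C(118,400),86)
for nm,a in (("top",plane("top",((632-400+.5)/5-.5+210,(150.5)/5-.5+145),86)),):
    d=(a-b)[:2];print("A",a,"B",b,"len",np.hypot(*d),"yaw",-np.arctan2(d[0],d[1]))
print("corner now",plane("side",C(52,517),10),plane("side",C(185,557),10),"before",plane("side",S(62,532),10),plane("side",S(197,562),10))
print("pin",plane("side",C(25,178),66),"piv",plane("side",C(142,248),31))
print("pins before", plane("side",((85.5)/4-.5+230,145.5/4-.5+170),66))
E
```

```text
A [624.8  13.6  86. ] B [ 550.2 -171.5   86. ] len 199.58035407426144 yaw -0.3830218449737978
corner now [ 516.8 -183.2   10. ] [ 585.5 -209.2   10. ] before [ 535.1 -193.1   10. ] [ 604.3 -212.3   10. ]
pin [498.   22.2  66. ] piv [565.7   1.7  31. ]
pins before [501.8  19.2  66. ]
```

The sander's -y end has slewed: yaw is -0.383, with the grip about 13 N at an arm angle of only about 0.15. That's more than the spring should need, so I'll ease off and read force against position before going on.

```bash
python3 -m jog '[[[0,0,0],[0,0.002,0.0008],-1],[[0,0,0],[0,0,0],-1],[[0,0,0],[0,0,0],-1]]' 30
python3 -m jog '[[[0,0,0],[0,0.002,0],-1],[[0,0,0],[0,0,0],-1],[[0,0,0],[0,0,0],-1]]' 30
python3 -c "
from rig import r
s=r.sense();print(s['wrist_torque'],s['contact_force'])"; python3 mv.py|grep -E "top (motor|drumA)"
```

```text
clock: 12.5
eef_pos: [636.5, -127.3, 121.5]
tcp_rot: [3.135, 0.003, 1.704]
contact_force: [5.2, -3.6, 3.7]
opening: 0.173
grasp_force: 30.2
clock: 12.8
eef_pos: [637.8, -126.9, 121.3]
tcp_rot: [3.136, 0.002, 1.704]
contact_force: [3.1, -2.8, 5.8]
opening: 0.174
grasp_force: 30.3
[-0.44271693 -0.44391746  0.20313504] [ 3.10122641 -2.78911828  5.75662113]
top motor score 0.85 shift mm [ 4.2 -5.3]
top drumA score 0.96 shift mm [-2.6 -3.3]
```

```bash
python3 -m jog '[[[0,0,0],[0.0005,-0.001,-0.0005],-1],[[0,0,0],[0,0,0],-1]]' 30
python3 -m jog '[[[0,0,0],[0,-0.001,0],-1],[[0,0,0],[0,0,0],-1]]'
python3 -m jog '[[[0,0,0],[0,-0.001,0],-1],[[0,0,0],[0,0,0],-1]]'
python3 - <<'E'
from h import *
f=[r.grab_frame(n)[:,:,::-1] for n in("side","top")]
c=np.zeros((600,800,3),np.uint8)
c[:,:400]=cv2.resize(f[0][205:265,270:310],(400,600),interpolation=2)
c[:400,400:]=cv2.resize(f[1][150:215,240:305],(400,400),interpolation=2)
c=cv2.convertScaleAbs(c,alpha=1.5,beta=15);cv2.imwrite("pics/a5.png",c)
E
python3 mv.py|grep -E "top (motor|drumA)"
```

```text
clock: 13.1
eef_pos: [637.0, -127.0, 121.5]
tcp_rot: [3.136, 0.003, 1.704]
contact_force: [6.6, -5.6, 1.1]
opening: 0.172
grasp_force: 30.0
clock: 13.3
eef_pos: [636.5, -127.1, 121.6]
tcp_rot: [3.135, 0.003, 1.704]
contact_force: [7.4, -5.3, 0.6]
opening: 0.174
grasp_force: 30.0
clock: 13.5
eef_pos: [635.1, -127.4, 121.5]
tcp_rot: [3.136, 0.003, 1.704]
contact_force: [5.7, -5.7, 1.3]
opening: 0.169
grasp_force: 30.0
top motor score 0.84 shift mm [ 4.3 -5.2]
top drumA score 0.97 shift mm [-2.6 -3.3]
```

View pics/a5.png

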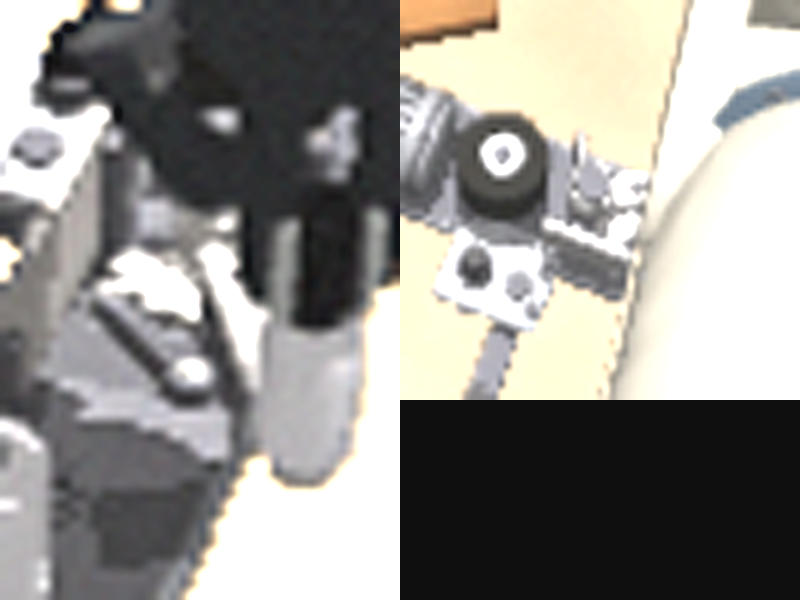

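The grip, roller and arm are clear of everything, at (315,390) in the crop, and the arm now moves freely at about 6 N. The earlier excess came with the upward pull on the grip. I'll continue slowly with Fz near zero.

```bash
python3 -m jog '[[[0,0,0],[-0.001,-0.0015,0],-1],[[0,0,0],[-0.0002,-0.0015,0],-1],[[0,0,0],[-0.0001,-0.0015,0],-1],[[0,0,0],[0,0,0],-1]]'
python3 -m jog '[[[0,0,0],[-0.0001,-0.0015,0],-1],[[0,0,0],[-0.0001,-0.0015,0],-1],[[0,0,0],[0,0,0],-1]]'
python3 mv.py|grep -E "top (motor|drumA)|side drumB"
```

```text
clock: 14.1
eef_pos: [630.9, -128.4, 121.5]
tcp_rot: [3.135, 0.002, 1.703]
contact_force: [6.7, -1.0, 0.5]
opening: 0.171
grasp_force: 29.9
clock: 14.4
eef_pos: [628.2, -128.8, 121.5]
tcp_rot: [3.135, 0.002, 1.703]
contact_force: [7.8, -0.7, -0.1]
opening: 0.17
grasp_force: 29.8
side drumB score 0.26 shift mm [-12.8 -35.6]
top motor score 0.84 shift mm [ 4.3 -5.3]
top drumA score 0.97 shift mm [-2.6 -3.3]
```

```bash
python3 -m jog '[[[0,0,0],[0,-0.0015,0],-1],[[0,0,0],[0,-0.0015,0],-1],[[0,0,0],[0,-0.0015,0],-1],[[0,0,0],[0,0,0],-1]]'
python3 -m jog '[[[0,0,0],[0.0001,-0.0015,0],-1],[[0,0,0],[0.0001,-0.0015,0],-1],[[0,0,0],[0,0,0],-1]]'
python3 -m jog '[[[0,0,0],[0.0001,-0.0015,0],-1],[[0,0,0],[0.0001,-0.0015,0],-1],[[0,0,0],[0,0,0],-1]]'
python3 mv.py|grep -E "top (motor|drumA)"
```

```text
clock: 14.9
eef_pos: [623.8, -129.7, 121.5]
tcp_rot: [3.135, 0.002, 1.703]
contact_force: [7.5, -1.2, -0.3]
opening: 0.17
grasp_force: 29.7
clock: 15.2
eef_pos: [620.8, -130.0, 121.4]
tcp_rot: [3.135, 0.002, 1.703]
contact_force: [8.6, -2.5, -1.0]
opening: 0.172
grasp_force: 29.7
clock: 15.5
eef_pos: [617.9, -130.3, 121.4]
tcp_rot: [3.135, 0.002, 1.703]
contact_force: [7.9, -3.4, -0.8]
opening: 0.175
grasp_force: 29.7
top motor score 0.84 shift mm [ 4.3 -5.2]
top drumA score 0.97 shift mm [-2.6 -3.3]
```

```bash
for i in 1; do :; done; python3 -m jog '[[[0,0,0],[-0.0002,-0.0015,0],-1],[[0,0,0],[0,0,0],-1]]'
python3 -m jog '[[[0,0,0],[0,-0.0015,0],-1],[[0,0,0],[0,0,0],-1]]'
python3 -m jog '[[[0,0,0],[0.0002,-0.0015,0],-1],[[0,0,0],[0,0,0],-1]]'
python3 -m jog '[[[0,0,0],[0.0002,-0.0015,0],-1],[[0,0,0],[0,0,0],-1]]'
python3 mv.py|grep -E "top (motor|drumA)"
```

```text
clock: 15.8
eef_pos: [616.3, -130.6, 121.4]
tcp_rot: [3.135, 0.002, 1.703]
contact_force: [8.1, -2.9, 0.3]
opening: 0.169
grasp_force: 29.7
clock: 16.0
eef_pos: [614.9, -130.7, 121.4]
tcp_rot: [3.135, 0.002, 1.703]
contact_force: [8.8, -2.0, -1.6]
opening: 0.176
grasp_force: 29.8
clock: 16.2
eef_pos: [613.6, -130.7, 121.4]
tcp_rot: [3.134, 0.002, 1.703]
contact_force: [9.3, -1.6, -1.1]
opening: 0.174
grasp_force: 29.8
clock: 16.4
eef_pos: [612.0, -130.7, 121.4]
tcp_rot: [3.134, 0.002, 1.703]
contact_force: [9.7, -1.5, -2.0]
opening: 0.169
grasp_force: 29.9
top motor score 0.84 shift mm [ 4.3 -5.2]
top drumA score 0.97 shift mm [-2.6 -3.2]
```

```bash
python3 -m jog '[[[0,0,0],[0.0002,-0.0015,0],-1],[[0,0,0],[0,0,0],-1]]'
python3 -m jog '[[[0,0,0],[0.0003,-0.0015,0],-1],[[0,0,0],[0,0,0],-1]]'
python3 -m jog '[[[0,0,0],[0.0003,-0.0015,0.0002],-1],[[0,0,0],[0,0,0],-1],[[0,0,0],[0,0,0],-1]]'
python3 mv.py|grep -E "top (motor|drumA)"
python3 - <<'E'
from h import *
f=[r.grab_frame(n)[:,:,::-1] for n in("side","top")]
c=np.zeros((600,800,3),np.uint8)
c[:,:400]=cv2.resize(f[0][170:290,235:315],(400,600),interpolation=2)
c[:400,400:]=cv2.resize(f[1][140:220,215:295],(400,400),interpolation=2)
c=cv2.convertScaleAbs(c,alpha=1.4,beta=15);cv2.imwrite("pics/a6.png",c)
E
```

```text
clock: 16.7
eef_pos: [610.6, -130.8, 121.4]
tcp_rot: [3.134, 0.002, 1.703]
contact_force: [9.8, -2.4, -1.5]
opening: 0.174
grasp_force: 29.9
clock: 16.9
eef_pos: [609.1, -130.8, 121.4]
tcp_rot: [3.134, 0.002, 1.703]
contact_force: [9.6, -2.2, -2.1]
opening: 0.173
grasp_force: 29.9
clock: 17.2
eef_pos: [607.8, -130.8, 121.4]
tcp_rot: [3.134, 0.003, 1.703]
contact_force: [9.0, -2.5, -0.7]
opening: 0.174
grasp_force: 30.0
top motor score 0.84 shift mm [ 4.3 -5.2]
top drumA score 0.97 shift mm [-2.6 -3.2]
```

View pics/a6.png

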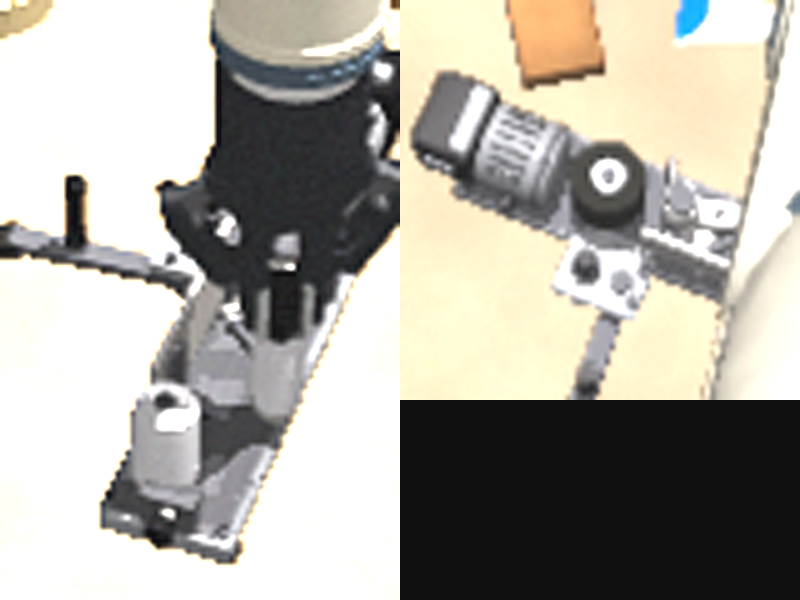

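The sander hasn't moved since the slew: base corner (102,515), drum hole (168,400), same world points as before. The grip is at an arm angle of about 0.47. I'll go 3 mm further for margin, still well short of the stop, then hold for a moment.

```bash
python3 -m jog '[[[0,0,0],[0.0003,-0.0015,0.0002],-1],[[0,0,0],[0,0,0],-1]]'
python3 -m jog '[[[0,0,0],[0.0003,-0.0015,0],-1],[[0,0,0],[0,0,0],-1],[[0,0,0],[0,0,0],-1]]'
python3 -m jog '[[[0,0,0],[0,0,0],-1],[[0,0,0],[0,0,0],-1],[[0,0,0],[0,0,0],-1],[[0,0,0],[0,0,0],-1],[[0,0,0],[0,0,0],-1]]'
python3 mv.py|grep -E "top (motor|drumA)"
```

```text
clock: 17.6
eef_pos: [606.4, -130.7, 121.4]
tcp_rot: [3.134, 0.003, 1.703]
contact_force: [8.0, -2.7, -0.4]
opening: 0.173
grasp_force: 30.1
clock: 17.9
eef_pos: [604.9, -130.7, 121.3]
tcp_rot: [3.134, 0.003, 1.703]
contact_force: [9.2, -3.3, -0.6]
opening: 0.167
grasp_force: 30.1
clock: 18.4
eef_pos: [604.9, -130.7, 121.3]
tcp_rot: [3.134, 0.003, 1.703]
contact_force: [8.9, -3.4, 1.1]
opening: 0.173
grasp_force: 30.1
top motor score 0.84 shift mm [ 4.3 -5.2]
top drumA score 0.97 shift mm [-2.6 -3.2]
```

```bash
python3 -c "
from rig import r
print(r.sign_off())"
```

```text
the job is handed in; nothing more can be done
None
```

I handed the job in with the leg out against its stop (about 1.57 rad) and the gripper holding the tension arm at about 0.50 rad, past the 0.37 click point. The click is inferred from the arm angle, since the force showed no clear drop. The sander did not stay put: it crept about 2 mm when the leg met its stop. An excess pull on the grip then turned it about 4°, moving its -y end about 17 mm.

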